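# Turn the drain tray round in its sloping cradle

### The job

The blue drain tray sits back to front in its sloping grey cradle, so it cannot drain. Lift it clear by its white post, turn it half round so that its red notched side is on the low side of the cradle, at the spout, and set it (do not drop it) fully home in the cradle again. Leave the other loose things on the shelf where they are.

Things in the scene. Friction and masses are not known exactly. Their poses are not given: they have to be found in the camera images.
- cradle: Fixed grey metal cradle, sloping 25 degrees. Origin: centre of the pocket floor, 62 mm above the shelf; x up the slope, y level, z square to the floor, leaning 25 degrees from vertical towards the low side (-x, roughly towards the robot). Pocket 96 (x) x 136 (y) mm inside; walls 4 mm thick, 20 mm high, rims folded out at 45 degrees as a lead-in ending 27 mm above the floor.
- insert: Loose blue tray, 90 (x) x 130 (y) mm, walls 30 mm high, 0.2 to 0.35 kg; 3 mm play on each side in the pocket. Origin: centre of its underside, z up through its white post. Its -x wall is red with a 44 mm notch; the others are blue. It starts in the pocket with its x pointing down the slope (half a turn wrong); seated rightly its frame coincides with the cradle's within the play.
- drain_notch (a point): Middle of the notch in the tray's red wall, at the tray's floor: 43 mm from the tray's origin along its -x, 5 mm up.
- post_top (a point): Centre of the top of the tray's white post, on the tray's axis, 85 mm from its underside (55 mm above its walls). The post is 28 x 28 mm square, its faces parallel to the tray's sides.
- spout (a point): Middle of the foot of the cradle's low wall, 50 mm from the cradle's origin along its -x; the wall has a 50 mm wide slot there and a steel spout outside it.
- rack: Fixed flat steel rack plate that carries the cradle, 220 (x) x 380 (y) x 12 mm high, on the shelf; origin under its centre, straight below the cradle's origin; turned about the vertical like the cradle.
- scrub_brush: Loose wooden scrub brush lying on the rack to the left of the cradle, bristles down, 150 x 46 x 38 mm high; origin under its centre. Leave it.
- soap_bar: Loose yellow bar of laundry soap on the rack to the right of the cradle, 85 x 50 x 28 mm high; origin under its centre. Leave it.
- bucket_lid: Red bucket lid, 240 mm across, 30 mm high with its handle, lying on the shelf; origin under its centre. Leave it.
- spray_bottle: Blue spray bottle, 72 mm across, 226 mm high, standing; origin under its centre. Leave it.
- peg_tub: Green tub of clothes pegs, 110 mm across, 105 mm high; origin under its centre. Leave it.
- detergent: White detergent bottle with orange cap, 76 mm across, 170 mm high; origin under its centre. Leave it.
- pole_fork: Chrome pole fork lying on the left of the shelf, pointing away from the robot, 340 mm long, 25 mm high; origin under the middle of it. Leave it.

How it is judged:
On the way:
1. the tray is lifted out of the pocket: its origin over 28 mm above the pocket floor, measured square to it (z of insert in the frame of cradle above 0.028 m), for 0.2 s.
At the end, for the whole second after the job is handed in: The tray lies flat on the pocket floor (origin within 4 mm of the floor's height and 8 mm of its centre either way, square to it within 0.06 rad), right way up, with the notch on the low (spout) side of the cradle, at rest and released (x of insert in the frame of cradle between -0.008 and 0.008 m and y of insert in the frame of cradle between -0.008 and 0.008 m and z of insert in the frame of cradle between -0.004 and 0.004 m and angle between the z axis of insert and the z axis of cradle, either way round below 0.06 rad and x of drain_notch in the frame of cradle below -0.03 m and angle between insert's own z axis and vertical below 1 rad and linear speed of insert below 0.02 m/s and contact force between the fingers and insert below 0.1 N); the robot touches nothing.
It fails at once if the brush, soap, bucket lid, spray bottle, peg tub, detergent or pole fork is moved by more than 20 mm (distance of any of scrub_brush, soap_bar, bucket_lid, spray_bottle, peg_tub, detergent, pole_fork from where it was at the start of the episode above 0.02 m).
It fails at once if the tray is dropped (moves faster than 0.6 m/s while out of the fingers; a fall of some 18 mm) (linear speed of insert above 0.6 m/s and contact force between the fingers and insert below 0.1 N).
It also fails if it takes over 40 s, if anything falls off the work surface, if the arm or the gripper's body presses on something with over 40 N, if the wrist force passes 120 N, or if a joint passes its speed limit or range.

### The arm

A 7-joint arm with a two-finger parallel gripper is mounted at the origin on the work surface. World frame = base frame: x ahead of the robot, y to its left, z up, the work surface at z = 0. Lengths are in m, angles in rad, forces in N, time in s.
With the tool pointing down it reaches from about 0.425 to 0.875 m from the base axis. Payload 4.7 kg.
Tool frame: the origin (TCP) lies on the mounting face of the last link; the fingertips stand 182 mm ahead of it and the grasp point (between the pads) lies 164 mm ahead of it (ctrl.finger_overhang is the distance from the TCP to the fingertips, in m); z points along the fingers, y is the line along which they close (so a half turn about z gives the same grasp; the last joint's range is limited). The gripper opens to 87 mm and grips with 3 to 60 N. Pads are 19 mm wide; open, the fingers measure 117 mm over their backs; the gripper's body (75 mm by 190 mm) begins 51 mm behind the grasp point.
Start: joints at [-1.108, 0.321, -0.07, 1.45, 0.023, 1.371, -0.057], TCP at [0.282, 0.586, 0.405] pointing down, gripper open.
Joint ranges: [-2.86, 2.86], [-0.3, 2.09], [-1.38, 1.24], [0.06, 2.45], [-1.56, 4.7], [0.09, 2.05], [-2.69, 2.69]. Speed limits (rad/s): [2.57, 2.57, 3.14, 3.14, 3.14, 3.14, 3.14].

### API

Orientations are given as a rotation vector (axis times angle).
In Python, from bench import ctrl gives the robot as it stands.
- The arm moves only by the shell command python3 -m jog 'ROWS' [FORCE]. ROWS is a JSON object of lists of equal length, an entry for each row: "translation": the shift along the tool's x, y, z as a fraction of full scale, a list of three; "yaw": the turn about the tool's z as a fraction of full scale; "jaw": the closure, from 0 (fully open) to 1 (shut). In form: {"translation": [[dx, dy, dz], ...], "yaw": [yaw, ...], "jaw": [jaw, ...]}. A call has 1 to 8 rows; each row is the pose to reach, as a shift and turn from the pose commanded when the call began, along the tool's axes at that moment, turning the shorter way round; what a row does not reach only later rows make up. Full scale, the value 1, is 0.2 m for a shift and 180 degrees for a turn. A row lasts 1/8 s, in which the tool goes at most 62.5 mm and 10.7 degrees, less where a joint would pass 70% of its speed; a pose out of reach is approached as far as the arm can. A call with a number of a shift or a turn outside -1 to 1 is refused whole. A call with a gripper value outside its range is refused whole. The fingers move at their own pace and stop on an object; FORCE is the grip in N (left out, the last holds). Time passes only in rows, so rows that repeat a pose let the fingers close. It gives the time, the measured TCP pose, the force, the opening and the grip force at its end, in the units of the state.
- ctrl.get_state(): the state, without advancing time (a new reading comes with each control period).
- ctrl.get_image(name): name is "scene" or "top"; returns a dict with "pixels" (480x640x3 uint8, blue, green, red), "fx", "fy", "cx", "cy" (pixels), "R" (3x3) and "t" (3): a world point X has camera coordinates R X + t. Camera axes: x right, y down, z forward; pixel columns grow to the right and rows downward; lengths in m; the calibration is good to about 2 mm. A picture is of the moment at which its call begins. There is no depth.
- ctrl.close_job(): hands the job in; it is judged then, once.
Trained networks look in a picture, given as the dict that the camera call returned (one of the last four; its "shot" number tells which), for a name from the list of things; names that differ only in an ending like _2 or _b are one class to them, and where a whole thing is asked for, a point or a joint stands for the part that bears it (a point fixed in the world has none). Each returns a list of dicts, best first, with "p" (0 to 1); they miss things now and then, are a little off and sometimes report something else, mostly with a low value. They report only what shows in the picture. A call takes as long as a camera call.
- ctrl.silhouettes(label, picture): "region" (480x640 bool, what is visible of it) and "at" ([column, row] in pixels, amid what is visible of it).
The state is a dict: "time": time; "joint_positions": joint angles; "qd": joint speeds; "joint_torque": joint torques, N m; "position": TCP position; "tool_rot": TCP orientation; "ft_force": force on the tool from outside, world axes, zero at the start; "torque": the same for the moment, N m; "grip_width": opening from 0.0 (shut) to 1.0 (fully open); "grip_force": force on a finger pad.
Only numpy, scipy, OpenCV 4.12 (cv2) and the standard library are available. Lean on these libraries where they do the work, as an engineer would, in place of code of your own. Each camera call takes 0.05 s, during which the arm holds its last target. There are 200 camera calls.

## Working session

There is one attempt and no reset: what is moved stays moved. The work goes in short steps, Python scripts to look and compute and a shell command to move; the robot and the scene stay as the last step left them, time stands still between calls to the robot, and variables do not carry over. Pictures are saved under pics/ and viewed, at most 10 in all, crops included, and the job is handed in when it is done.

```bash
mkdir -p pics; ls; python3 - <<'E'
from bench import ctrl
import cv2,numpy as np
s=ctrl.get_state();print({k:np.round(v,3) for k,v in s.items()})
ims=[]
for n in("scene","top"):
    im=ctrl.get_image(n);p=im["pixels"].copy()
    print(n,im["fx"],im["fy"],im["cx"],im["cy"],np.round(im["R"],4).tolist(),np.round(im["t"],4).tolist())
    for l in("cradle","insert","post_top","rack","scrub_brush","soap_bar"):
        for d in ctrl.silhouettes(l,im)[:2]: print(l,round(d["p"],2),d["at"],d["region"].sum())
    cv2.imwrite(f"pics/{n}0.png",p)
E
```

```text
pics
{'time': np.float64(0.0), 'joint_positions': array([-1.108,  0.322, -0.07 ,  1.452,  0.023,  1.371, -0.057]), 'qd': array([-0.   ,  0.001, -0.001, -0.001, -0.001,  0.   ,  0.001]), 'joint_torque': array([-0.0000e+00, -4.9129e+01, -4.0400e-01, -3.1254e+01, -6.4000e-02,
        4.4000e-02,  0.0000e+00]), 'position': array([0.282, 0.585, 0.404]), 'tool_rot': array([-6.990e-01, -3.063e+00,  3.000e-03]), 'ft_force': array([-0.999,  0.154, -0.456]), 'torque': array([-0.031, -0.047, -0.005]), 'grip_force': np.float64(0.0), 'grip_width': np.float64(1.001)}
scene 462.358196327159 462.358196327159 313.8225565257514 242.58989432196967 [[0.6015, 0.7988, -0.0098], [0.5797, -0.445, -0.6826], [-0.5496, 0.4049, -0.7307]] [-0.272, -0.2236, 1.4003]
cradle 0.8 [318.0, 269.9] 998
insert 0.97 [306.0, 253.0] 1431
insert 0.5 [357.7, 247.9] 1116
post_top 0.82 [301.7, 254.0] 1518
post_top 0.59 [256.8, 310.4] 883
rack 0.62 [307.1, 290.7] 8660
soap_bar 0.9 [257.8, 309.9] 820
top 451.04010678724535 451.04010678724535 320.107329765553 246.28588269199088 [[-0.009, -0.9999, 0.009], [-0.9972, 0.0083, -0.0746], [0.0746, -0.0096, -0.9972]] [-0.0231, 0.4975, 1.36]
cradle 0.74 [381.4, 234.7] 452
insert 0.94 [328.8, 240.5] 1369
post_top 0.61 [329.9, 243.1] 1392
rack 0.77 [336.0, 226.6] 6267
rack 0.34 [168.5, 306.3] 737
scrub_brush 0.88 [280.0, 240.8] 779
soap_bar 0.73 [380.2, 234.6] 495
soap_bar 0.3 [326.5, 243.0] 1419
```

View pics/scene0.png

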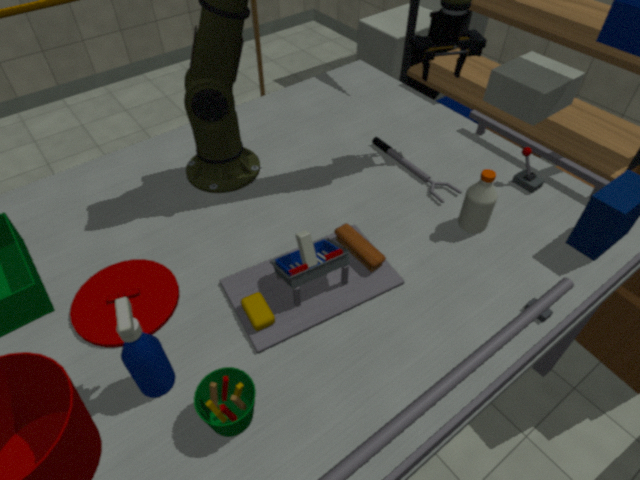

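```bash
python3 - <<'E'
import cv2
p=cv2.imread("pics/top0.png")
cv2.imwrite("pics/top0c.png",cv2.resize(p[180:300,240:400],None,fx=5,fy=5,interpolation=cv2.INTER_CUBIC))
p=cv2.imread("pics/scene0.png")
cv2.imwrite("pics/scene0c.png",cv2.resize(p[190:310,230:390],None,fx=5,fy=5,interpolation=cv2.INTER_CUBIC))
E
```

```text
(no output)
```

View pics/top0c.png

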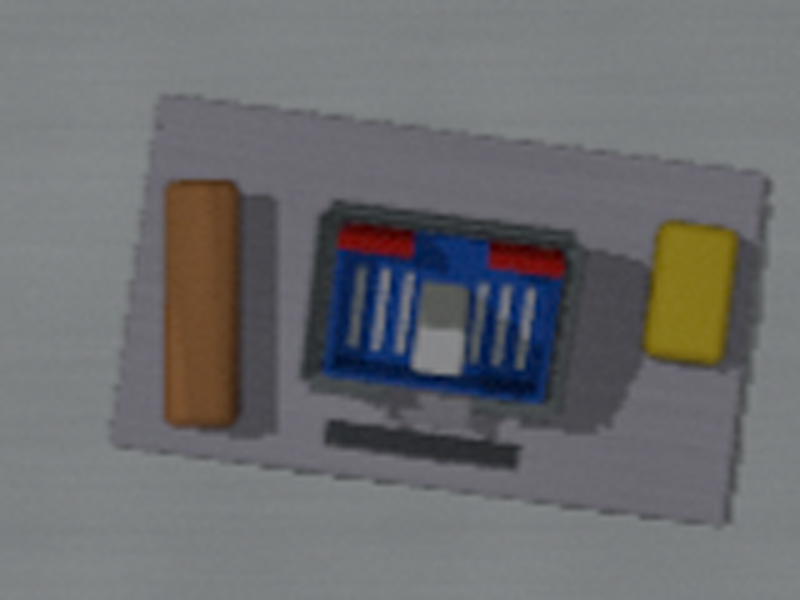

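View pics/scene0c.png

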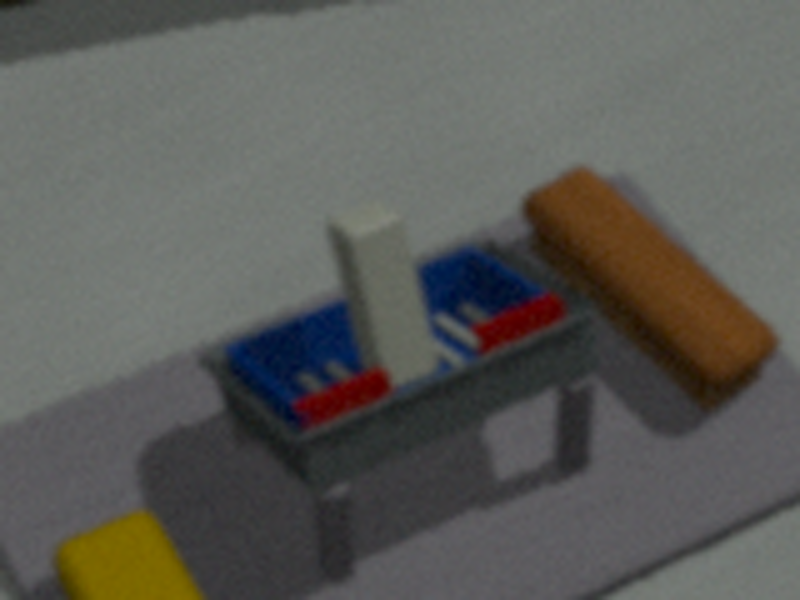

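The tray's red wall faces the high (far) side, and the post leans towards the robot. Post top is at about (328,250) in the top image and (303,233) in the scene image. The rack corners in the top image are at about (271.6,199), (394,215), (385.6,285) and (262.4,269). Next I fit the pose.

```bash
cat > h.py <<'E'
from bench import ctrl
import numpy as np, cv2
from scipy.optimize import least_squares
from scipy.spatial.transform import Rotation as Ro
def proj(im,X):
    c=np.atleast_2d(X)@np.array(im["R"]).T+np.array(im["t"]); return np.c_[im["fx"]*c[:,0]/c[:,2]+im["cx"],im["fy"]*c[:,1]/c[:,2]+im["cy"]]
def cradleT(x,y,a):
    R=Ro.from_euler('z',a).as_matrix()@Ro.from_euler('y',-25,degrees=True).as_matrix()
    return R,np.array([x,y,0.062])
def tool():
    s=ctrl.get_state();R=Ro.from_rotvec(s["tool_rot"]).as_matrix()
    return s,R,np.array(s["position"])
E
python3 - <<'E'
from h import *
t=ctrl.get_image("top");s=ctrl.get_image("scene")
oc=lambda u,v,o:np.array([u/5+o[0],v/5+o[1]])
rc=np.array([oc(*p,(240,180)) for p in((158,95),(770,175),(728,525),(112,445))])
loc=np.array([[.11,.19,.012],[.11,-.19,.012],[-.11,-.19,.012],[-.11,.19,.012]])
pt=oc(442,350,(240,180));ps=oc(365,217,(230,190))
def model(p):
    R=Ro.from_euler('z',p[2]).as_matrix();return proj(t,loc@R.T+[p[0],p[1],0])
r=least_squares(lambda p:(model(p)-rc).ravel(),[.6,0,-.13]);print("rack",r.x,r.fun.round(1))
# tri post top
X=least_squares(lambda X:np.r_[proj(t,X)[0]-pt,proj(s,X)[0]-ps],[.5,0,.14]);print("post",X.x,X.fun.round(1))
R,o=cradleT(*r.x);print("pred post",o+R@[0,0,.085],"post in cradle",R.T@(X.x-o),"spout",R@[-.05,0,0]+o)
st,Rt,P=tool();print("tool y heading",np.degrees(np.arctan2(Rt[1,1],Rt[0,1])),"cradle y",90+np.degrees(r.x[2]))
E
```

```text
rack [ 0.51144435 -0.05310065 -0.13742309] [ 0.4 -0.2 -0.1 -0.5 -0.1  0.3 -0.2  0.4]
post [ 0.47819383 -0.0484129   0.1396005 ] [-0.3 -0.2 -0.3  0. ]
pred post [ 0.47586046 -0.04817958  0.13903616] post in cradle [2.36227744e-03 8.85351770e-05 8.45211322e-02] spout [ 0.46655618 -0.04689285  0.04086909]
tool y heading 64.28670658471174 cradle y 82.1262367005776
```

```bash
cat >> h.py <<'E'
C=cradleT(0.5114,-0.0531,-0.1374)
def togo(X,heading=None):
    """X: world grasp point target; heading: tool y heading deg"""
    s,R,P=tool(); d=R.T@(np.array(X)+[0,0,.164]-P); h=np.degrees(np.arctan2(R[1,1],R[0,1]))
    print("grasp pt",(P+R@[0,0,.164]).round(4),"heading",h.round(1),"tilt",np.degrees(np.arccos(-R[2,2])).round(2),"t",s["time"],"F",np.round(s["ft_force"],1),"w",round(s["grip_width"]*87,1),"gf",round(s["grip_force"],1))
    print("units",(d/.2).round(3),"yaw",None if heading is None else round(-(heading-h+180)%360-180,1)/180 if 0 else round(((-(heading-h)+180)%360-180)/180,4))
def cw(p): return C[1]+C[0]@np.array(p)
E
python3 -c "
from h import *
print(cw([0,0,.072]));togo(cw([0,0,.072])+[0,0,.06],82.1)"
```

```text
[ 0.48125826 -0.04893226  0.12725416]
grasp pt [0.2821 0.5857 0.2408] heading 64.3 tilt 0.01 t 0.8 F [-0.4 -0.5 -0.8] w 87.0 gf 0.0
units [-2.274 -2.427  0.268] yaw -0.099
```

```bash
python3 -m jog '{"translation":[[-0.2,-0.21,0],[-0.4,-0.42,0],[-0.6,-0.63,0],[-0.758,-0.809,0],[-0.758,-0.809,0]],"yaw":[0,0,0,0,0],"jaw":[0,0,0,0,0]}' 20
python3 -m jog '{"translation":[[-0.2,-0.21,0],[-0.4,-0.42,0],[-0.6,-0.63,0],[-0.758,-0.809,0],[-0.758,-0.809,0]],"yaw":[0,0,0,0,0],"jaw":[0,0,0,0,0]}'
python3 -m jog '{"translation":[[-0.2,-0.21,0],[-0.4,-0.42,0],[-0.6,-0.63,0],[-0.758,-0.809,0],[-0.758,-0.809,0],[-0.758,-0.809,0]],"yaw":[-0.04,-0.08,-0.099,-0.099,-0.099,-0.099],"jaw":[0,0,0,0,0,0]}'
python3 -c "
from h import *
togo(cw([0,0,.072]),82.1)
im=ctrl.get_image('scene');cv2.imwrite('pics/a.png',cv2.resize(im['pixels'][150:310,200:400],None,fx=4,fy=3.75))"
```

```text
time: 1.42
position: [0.3505, 0.3703, 0.4054]
tool_rot: [0.709, 3.059, 0.0]
ft_force: [0.1, 0.9, 0.3]
grip_width: 0.998
grip_force: 0.0
time: 2.05
position: [0.4159, 0.1597, 0.4053]
tool_rot: [0.708, 3.06, 0.001]
ft_force: [0.9, 0.9, -0.9]
grip_width: 1.001
grip_force: 0.0
time: 2.8
position: [0.4816, -0.047, 0.4047]
tool_rot: [-0.213, -3.134, -0.001]
ft_force: [0.3, 0.3, -0.5]
grip_width: 0.997
grip_force: 0.0
grasp pt [ 0.4815 -0.0469  0.2407] heading 82.2 tilt 0.04 t 2.8 F [ 0.3  0.3 -0.5] w 86.7 gf 0.0
units [ 0.    -0.01   0.567] yaw 0.0008
```

View pics/a.png

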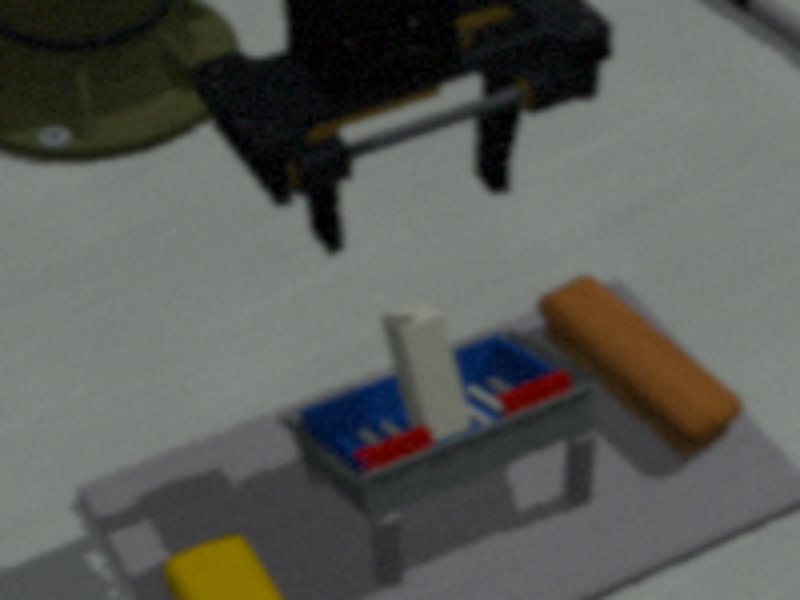

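```bash
python3 -m jog '{"translation":[[0,-0.01,0.2],[0,-0.01,0.4],[0,-0.01,0.5],[0,-0.01,0.55],[0,-0.01,0.567],[0,-0.01,0.567]],"yaw":[0,0,0,0,0,0],"jaw":[0,0,0,0,0,0]}'
python3 -m jog '{"translation":[[0,0,0],[0,0,0],[0,0,0],[0,0,0],[0,0,0],[0,0,0],[0,0,0]],"yaw":[0,0,0,0,0,0,0],"jaw":[0.3,0.5,0.6,0.7,0.8,0.8,0.8]}' 25
python3 -c "
from h import *
togo(cw([0,0,.072]),82.1)"
```

```text
time: 3.6
position: [0.4813, -0.0506, 0.292]
tool_rot: [0.215, 3.133, 0.0]
ft_force: [0.2, -0.2, 0.1]
grip_width: 1.0
grip_force: 0.0
time: 4.47
position: [0.4811, -0.0495, 0.2915]
tool_rot: [0.215, 3.134, 0.005]
ft_force: [1.0, 6.0, 1.3]
grip_width: 0.323
grip_force: 25.0
grasp pt [ 0.4812 -0.049   0.1275] heading 82.1 tilt 0.17 t 4.475 F [1.  6.  1.3] w 28.1 gf 25.0
units [-0.     0.003  0.001] yaw 0.0003
```

```bash
python3 -m jog '{"translation":[[0.02,0,-0.045],[0.042,0,-0.09],[0.063,0,-0.135],[0.085,0,-0.181],[0.106,0,-0.227],[0.127,0,-0.272],[0.127,0,-0.35],[0.127,0,-0.35]],"yaw":[0,0,0,0,0,0,0,0],"jaw":[0.8,0.8,0.8,0.8,0.8,0.8,0.8,0.8]}'
python3 -c "
from h import *
togo(cw([0,0,.072]),82.1)
im=ctrl.get_image('scene');cv2.imwrite('pics/b.png',cv2.resize(im['pixels'][170:290,220:380],None,fx=4,fy=4))"
```

```text
time: 5.48
position: [0.4565, -0.0476, 0.3631]
tool_rot: [0.216, 3.131, 0.001]
ft_force: [0.3, 0.6, -3.2]
grip_width: 0.318
grip_force: 25.0
grasp pt [ 0.457  -0.0476  0.1991] heading 82.1 tilt 0.2 t 5.475 F [ 0.3  0.6 -3.2] w 27.7 gf 25.0
units [-0.122  0.01   0.359] yaw 0.0001
```

View pics/b.png

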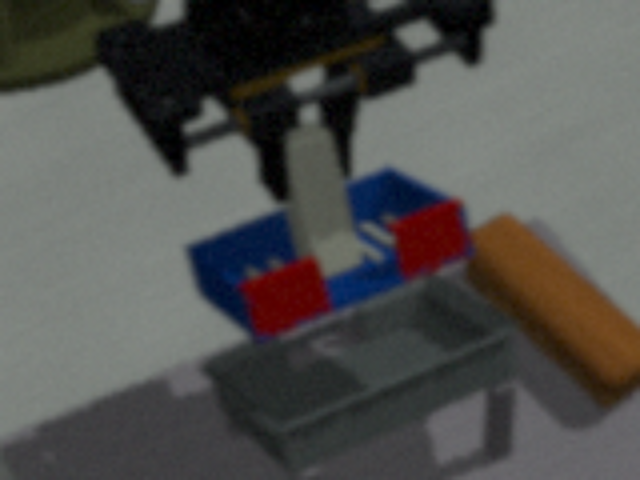

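```bash
python3 -m jog '{"translation":[[0,0,-0.1],[0,0,-0.2],[0,0,-0.2],[0,0,-0.2],[0,0,-0.2],[0,0,-0.2],[0,0,-0.2],[0,0,-0.2]],"yaw":[0,0.04,0.09,0.14,0.19,0.24,0.29,0.3333],"jaw":[0.8,0.8,0.8,0.8,0.8,0.8,0.8,0.8]}'
python3 -m jog '{"translation":[[0,0,0],[0,0,0],[0,0,0],[0,0,0],[0,0,0],[0,0,0],[0,0,0]],"yaw":[0.05,0.1,0.15,0.2,0.25,0.3,0.3333],"jaw":[0.8,0.8,0.8,0.8,0.8,0.8,0.8]}'
python3 -m jog '{"translation":[[0,0,0],[0,0,0],[0,0,0],[0,0,0],[0,0,0],[0,0,0],[0,0,0],[0,0,0]],"yaw":[0.05,0.1,0.15,0.2,0.25,0.3,0.3333,0.3333],"jaw":[0.8,0.8,0.8,0.8,0.8,0.8,0.8,0.8]}'
python3 -c "
from h import *
togo(cw([0,0,.072]),-97.9)
im=ctrl.get_image('scene');a=im['pixels'][130:290,240:370];im=ctrl.get_image('top');b=im['pixels'][180:340,255:385];cv2.imwrite('pics/c.png',cv2.resize(np.hstack([a,b]),None,fx=3,fy=3))"
```

```text
time: 6.52
position: [0.4557, -0.0475, 0.4007]
tool_rot: [-1.76, -2.601, 0.001]
ft_force: [0.6, -0.1, -2.7]
grip_width: 0.32
grip_force: 25.0
time: 7.4
position: [0.4558, -0.0475, 0.4007]
tool_rot: [-2.825, -1.374, 0.001]
ft_force: [-0.7, -0.2, -3.0]
grip_width: 0.321
grip_force: 25.0
time: 8.4
position: [0.4558, -0.0475, 0.4008]
tool_rot: [3.134, -0.214, -0.001]
ft_force: [0.1, 0.2, -3.6]
grip_width: 0.32
grip_force: 25.0
grasp pt [ 0.4557 -0.0476  0.2368] heading -97.8 tilt 0.05 t 8.4 F [ 0.1  0.2 -3.6] w 27.8 gf 25.0
units [ 0.127 -0.011  0.548] yaw 0.0005
```

View pics/c.png

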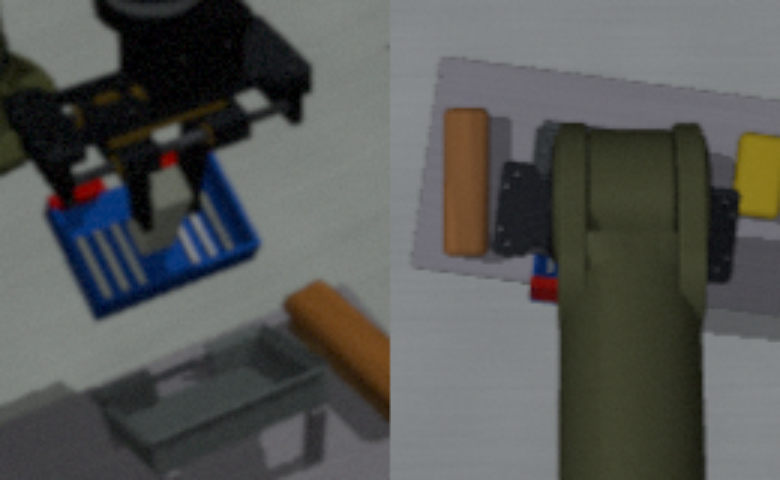

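The tray is turned: its red wall is on the robot side, but it still leans 25° the wrong way, as expected. I'll loosen the grip a little so it swings level about the pads, and track tilt with a small outline fit.

```bash
cat >> h.py <<'E'
a0=-0.1374
def mask(im):
    h=cv2.cvtColor(im["pixels"],cv2.COLOR_BGR2HSV)
    m=(h[...,1]>140)&(h[...,2]>40)&(((h[...,0]>105)&(h[...,0]<130))|(h[...,0]<5)|(h[...,0]>172))
    return m
def pts(th,h,dx,G):
    # tray x = cradle-horizontal x; th>0: +x side raised (z leans to -x); G grasp point
    R=Ro.from_euler('z',a0).as_matrix()@Ro.from_euler('y',-th).as_matrix()
    b=np.array([[x,y,z] for x in(-.045,.045) for y in(-.065,.065) for z in(0,.03)])
    return R,G+(b-[dx,0,h])@R.T
def fit(show=None):
    s,R,P=tool();G=P+R@[0,0,.164]
    im=ctrl.get_image("scene");m=mask(im)
    c0=proj(im,G-[0,0,.06])[0];w=np.zeros_like(m);w[int(c0[1])-60:int(c0[1])+60,int(c0[0])-60:int(c0[0])+60]=1
    m&=w
    n,l,st,_=cv2.connectedComponentsWithStats(m.astype(np.uint8));k=[i for i in range(1,n) if st[i,4]>25];m=np.isin(l,k)
    cols=np.where(m.any(0))[0];low=np.array([np.where(m[:,c])[0].max() for c in cols])+1.
    def lowb(p):
        q=proj(im,pts(p[0],p[1],p[2],G)[1]).astype(np.float32);hull=cv2.convexHull(q)[:,0]
        out=np.full(len(cols),-1.)
        H=np.vstack([hull,hull[:1]])
        for (x0,y0),(x1,y1) in zip(H[:-1],H[1:]):
            if x0==x1: continue
            t=(cols+.5-x0)/(x1-x0);ok=(t>=0)&(t<=1);out[ok]=np.maximum(out[ok],(y0+t*(y1-y0))[ok])
        return out,q
    def res(p):
        o,q=lowb(p);r=np.where(o>0,o-low,4.)
        return np.r_[r,3*(q[:,0].min()-cols[0]),3*(q[:,0].max()-cols[-1]-1),(p[1]-.072)/.003,p[2]/.003]
    b=min((least_squares(res,[t,.072,0],loss='soft_l1',x_scale=[.1,.005,.005],diff_step=1e-3) for t in np.radians([-40,-25,-10,5,20,35])),key=lambda r:r.cost)
    print("tilt deg",np.degrees(b.x[0]).round(1),"h,dx mm",(b.x[1:]*1e3).round(1),"cost",round(b.cost,1),"ncol",len(cols))
    return b.x
E
python3 -c "
from h import *
fit()"
python3 -m jog '{"translation":[[0,0,0],[0,0,0],[0,0,0],[0,0,0]],"yaw":[0,0,0,0],"jaw":[0.8,0.8,0.8,0.8]}' 12
python3 -c "
from h import *
fit()"
python3 -m jog '{"translation":[[0,0,0],[0,0,0],[0,0,0],[0,0,0]],"yaw":[0,0,0,0],"jaw":[0.8,0.8,0.8,0.8]}' 8
python3 -c "
from h import *
fit()"
```

```text
tilt deg -25.8 h,dx mm [66.  -0.2] cost 22.4 ncol 69
time: 9.05
position: [0.4558, -0.0475, 0.4014]
tool_rot: [-3.134, 0.215, -0.0]
ft_force: [-0.1, 0.4, -3.1]
grip_width: 0.321
grip_force: 12.0
tilt deg -23.7 h,dx mm [65.5  1.1] cost 18.0 ncol 70
time: 9.6
position: [0.4558, -0.0475, 0.4014]
tool_rot: [-3.134, 0.216, -0.0]
ft_force: [0.4, -1.5, -3.8]
grip_width: 0.317
grip_force: 8.0
tilt deg -24.8 h,dx mm [66.4  0.5] cost 18.4 ncol 70
```

```bash

python3 -m jog '{"translation":[[0,0,0],[0,0,0],[0,0,0],[0,0,0]],"yaw":[0,0,0,0],"jaw":[0.8,0.8,0.8,0.8]}' 6
python3 -c "
from h import *
fit()"
python3 -m jog '{"translation":[[0,0,0],[0,0,0],[0,0,0]],"yaw":[0,0,0],"jaw":[0.8,0.8,0.8]}' 5
python3 -c "
from h import *
fit()"
```

```text
time: 10.15
position: [0.4558, -0.0475, 0.4013]
tool_rot: [-3.134, 0.216, -0.0]
ft_force: [-0.8, -0.2, -3.0]
grip_width: 0.32
grip_force: 6.0
tilt deg -24.7 h,dx mm [66.   0.9] cost 19.4 ncol 70
time: 10.58
position: [0.4558, -0.0475, 0.4014]
tool_rot: [-3.134, 0.216, -0.0]
ft_force: [0.2, 0.4, -3.3]
grip_width: 0.317
grip_force: 5.0
tilt deg -20.4 h,dx mm [67.9  0.3] cost 16.8 ncol 70
```

```bash

python3 -m jog '{"translation":[[0,0,0],[0,0,0],[0,0,0],[0,0,0]],"yaw":[0,0,0,0],"jaw":[0.8,0.8,0.8,0.8]}' 4.5
python3 -c "
from h import *
fit()"
python3 -m jog '{"translation":[[0,0,0],[0,0,0],[0,0,0],[0,0,0]],"yaw":[0,0,0,0],"jaw":[0.8,0.8,0.8,0.8]}' 4
python3 -c "
from h import *
fit()"
```

```text
time: 11.12
position: [0.4558, -0.0475, 0.4014]
tool_rot: [-3.134, 0.216, -0.0]
ft_force: [0.8, -0.9, -3.8]
grip_width: 0.324
grip_force: 4.5
tilt deg -20.2 h,dx mm [67.5  0.4] cost 17.7 ncol 70
time: 11.68
position: [0.4558, -0.0475, 0.4014]
tool_rot: [-3.134, 0.216, -0.0]
ft_force: [-0.1, -0.1, -3.3]
grip_width: 0.325
grip_force: 4.0
tilt deg -13.5 h,dx mm [68.7  0.2] cost 18.7 ncol 71
```

Loosening is getting risky, so I'll go the rest of the way by pushing the tray's red wall against the outside of the cradle's high rim. That gives a long lever at low force. First, move behind the cradle.

```bash

python3 -m jog '{"translation":[[0.2,0,0],[0.4,0,0],[0.6,0,0],[0.8,0,0],[0.88,0,0],[0.88,0,0.2],[0.88,0,0.414],[0.88,0,0.414]],"yaw":[0,0,0,0,0,0,0,0],"jaw":[0.8,0.8,0.8,0.8,0.8,0.8,0.8,0.8]}' 8
cat >> h.py <<'E'
def where():
    s,R,P=tool();G=P+R@[0,0,.164];d=G-C[1]
    c,s_=np.cos(a0),np.sin(a0);print("P u,v,z mm",(np.array([d[0]*c+d[1]*s_,-d[0]*s_+d[1]*c,G[2]])*1e3).round(1),"F",np.round(s["ft_force"],1),"t",s["time"])
E
python3 -c "
from h import *
where();fit()"
```

```text
time: 12.72
position: [0.6286, -0.071, 0.3144]
tool_rot: [3.134, -0.215, -0.014]
ft_force: [-1.2, 0.6, -1.8]
grip_width: 0.321
grip_force: 8.0
P u,v,z mm [117.1  -1.8 150.4] F [-1.2  0.6 -1.8] t 12.725
tilt deg -9.7 h,dx mm [74.4  2.6] cost 11.1 ncol 75
```

```bash

python3 -m jog '{"translation":[[-0.05,0,-0.02],[-0.09,0,-0.03],[-0.12,0,-0.06],[-0.15,0,-0.085],[-0.19,0,-0.11],[-0.225,0,-0.13],[-0.255,0,-0.142],[-0.255,0,-0.142]],"yaw":[0,0,0,0,0,0,0,0],"jaw":[0.8,0.8,0.8,0.8,0.8,0.8,0.8,0.8]}'
python3 -c "
from h import *
where();fit()
im=ctrl.get_image('scene');cv2.imwrite('pics/d.png',cv2.resize(im['pixels'][170:290,250:410],None,fx=4,fy=4))"
```

```text
time: 13.78
position: [0.5796, -0.0647, 0.3479]
tool_rot: [-3.134, 0.216, -0.003]
ft_force: [4.0, -0.9, 1.0]
grip_width: 0.321
grip_force: 8.0
P u,v,z mm [ 69.4  -2.1 183.9] F [ 4.  -0.9  1. ] t 13.775
tilt deg 19.6 h,dx mm [74.3  3.4] cost 14.9 ncol 76
```

View pics/d.png

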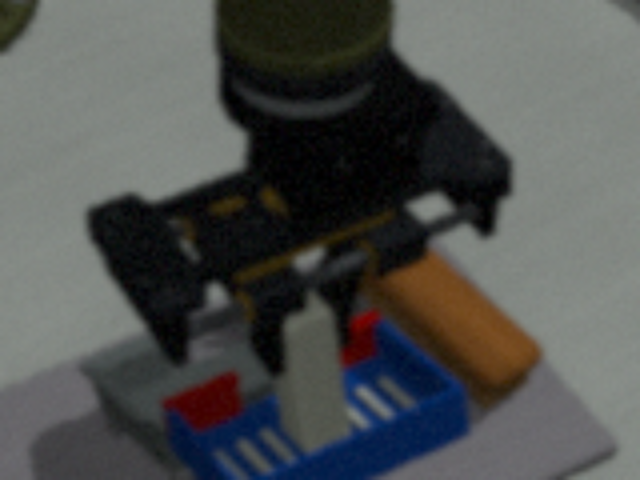

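The tray behind the cradle (red wall against the rim) has tilted towards the robot. It needs a few degrees more.

```bash

python3 -m jog '{"translation":[[-0.02,0,-0.003],[-0.045,0,-0.005],[-0.045,0,-0.005],[-0.025,0,-0.005],[0.05,0,-0.05],[0.1,0,-0.2],[0.1,0,-0.4],[0.1,0,-0.4]],"yaw":[0,0,0,0,0,0,0,0],"jaw":[0.8,0.8,0.8,0.8,0.8,0.8,0.8,0.8]}'
python3 -c "
from h import *
where();fit();fit();togo(cw([0,0,.105]),-97.9)"
```

```text
time: 14.88
position: [0.5997, -0.0676, 0.4283]
tool_rot: [-3.134, 0.216, -0.002]
ft_force: [0.3, -0.0, -2.7]
grip_width: 0.319
grip_force: 8.0
P u,v,z mm [ 89.6  -2.2 264.3] F [ 0.3 -0.  -2.7] t 14.875
tilt deg 21.4 h,dx mm [74.8  1.3] cost 22.2 ncol 82
tilt deg 21.9 h,dx mm [74.8  1.5] cost 20.5 ncol 81
grasp pt [ 0.598  -0.0672  0.2608] heading -97.9 tilt 0.26 t 14.975 F [-0.5  0.1 -3.3] w 27.7 gf 8.0
units [-0.662 -0.01   0.521] yaw 0.0002
```

```bash

python3 -m jog '{"translation":[[-0.2,-0.01,0],[-0.4,-0.01,0],[-0.6,-0.01,0],[-0.647,-0.01,0.1],[-0.647,-0.01,0.3],[-0.647,-0.01,0.45],[-0.647,-0.01,0.45],[-0.647,-0.01,0.45]],"yaw":[0,0,0,0,0,0,0,0],"jaw":[0.8,0.8,0.8,0.8,0.8,0.8,0.8,0.8]}'
python3 -c "
from h import *
where();fit();fit();togo(cw([0,0,.073]),-97.9)
im=ctrl.get_image('scene');cv2.imwrite('pics/e.png',cv2.resize(im['pixels'][170:290,230:390],None,fx=5,fy=5))"
```

```text
time: 15.98
position: [0.4715, -0.0476, 0.337]
tool_rot: [3.134, -0.216, -0.001]
ft_force: [0.2, -0.5, -2.4]
grip_width: 0.318
grip_force: 8.0
P u,v,z mm [-4.04e+01 -1.00e-01  1.73e+02] F [ 0.2 -0.5 -2.4] t 15.975
tilt deg 10.0 h,dx mm [74.6 -3.6] cost 16.3 ncol 70
tilt deg 9.9 h,dx mm [75. -3.] cost 18.6 ncol 70
grasp pt [ 0.4722 -0.0477  0.174 ] heading -97.9 tilt 0.1 t 16.075 F [-0.8  1.  -4.1] w 28.0 gf 8.0
units [ 0.044 -0.     0.229] yaw 0.0001
```

View pics/e.png

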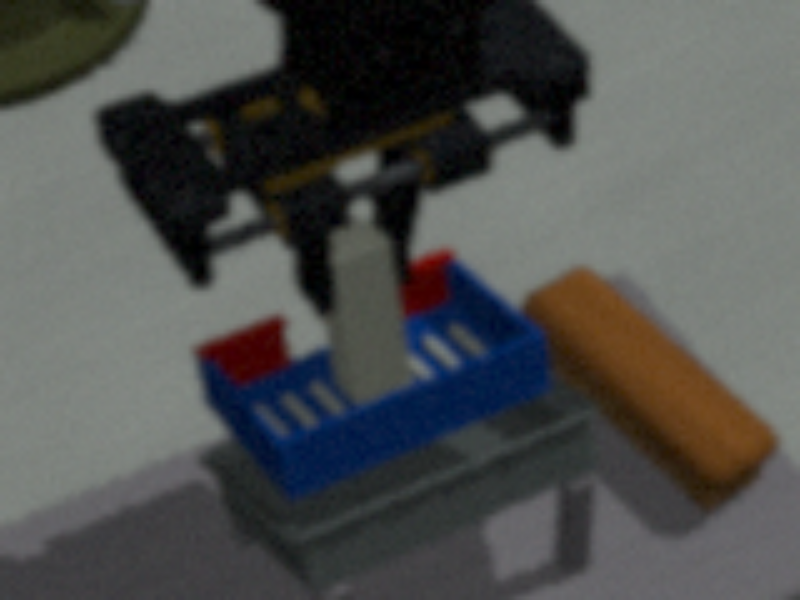

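The tray swung back to about 10° during the move, so 8 N was too loose. I'll repeat the push and clamp harder before leaving.

```bash

python3 -m jog '{"translation":[[0,0,-0.2],[0.1,0,-0.4],[0.3,0,-0.4],[0.5,0,-0.4],[0.68,0,-0.4],[0.72,0,-0.2],[0.72,0,-0.01],[0.72,0,-0.01]],"yaw":[0,0,0,0,0,0,0,0],"jaw":[0.8,0.8,0.8,0.8,0.8,0.8,0.8,0.8]}' 10
python3 -c "
from h import *
where();fit()"
```

```text
time: 17.12
position: [0.6132, -0.0668, 0.3362]
tool_rot: [3.134, -0.215, -0.01]
ft_force: [-0.4, 1.0, -3.2]
grip_width: 0.321
grip_force: 10.0
P u,v,z mm [101.6   0.2 172.2] F [-0.4  1.  -3.2] t 17.125
tilt deg 11.9 h,dx mm [75.   1.5] cost 14.8 ncol 76
```

```bash

python3 -m jog '{"translation":[[-0.08,0,-0.01],[-0.13,0,-0.02],[-0.16,0,-0.035],[-0.19,0,-0.05],[-0.215,0,-0.06],[-0.23,0,-0.06],[-0.23,0,-0.06]],"yaw":[0,0,0,0,0,0,0],"jaw":[0.8,0.8,0.8,0.8,0.8,0.8,0.8]}' 8
python3 -m jog '{"translation":[[0,0,0],[0,0,0],[0,0,0]],"yaw":[0,0,0],"jaw":[0.8,0.8,0.8]}' 35
python3 -c "
from h import *
where();fit()"
```

```text
time: 18.05
position: [0.5692, -0.0613, 0.3523]
tool_rot: [-3.134, 0.216, -0.005]
ft_force: [3.7, -0.2, 2.4]
grip_width: 0.323
grip_force: 8.0
time: 18.42
position: [0.5693, -0.0612, 0.3519]
tool_rot: [-3.134, 0.216, -0.005]
ft_force: [5.7, -0.6, 4.5]
grip_width: 0.319
grip_force: 35.0
P u,v,z mm [ 5.900e+01 -1.000e-01  1.879e+02] F [ 5.7 -0.6  4.5] t 18.425
tilt deg 24.6 h,dx mm [75.7  1.1] cost 12.2 ncol 77
```

```bash

python3 -m jog '{"translation":[[0.05,0,-0.03],[0.1,0,-0.1],[0.1,0,-0.25],[0.05,0,-0.38],[-0.08,0,-0.4],[-0.22,0,-0.4],[-0.36,0,-0.4],[-0.48,0,-0.35]],"yaw":[0,0,0,0,0,0,0,0],"jaw":[0.8,0.8,0.8,0.8,0.8,0.8,0.8,0.8]}'
python3 -c "
from h import *
where();fit();fit();togo(cw([0,0,.114]),-97.9)"
```

```text
time: 19.48
position: [0.4719, -0.0477, 0.4196]
tool_rot: [3.134, -0.215, -0.008]
ft_force: [0.1, -0.0, -2.9]
grip_width: 0.317
grip_force: 35.0
P u,v,z mm [-4.070e+01 -2.000e-01  2.556e+02] F [ 0.1 -0.  -2.9] t 19.475
tilt deg 25.0 h,dx mm [74.3 -2.2] cost 16.0 ncol 73
tilt deg 24.0 h,dx mm [74.2 -1.8] cost 14.5 ncol 73
grasp pt [ 0.469  -0.0475  0.2542] heading -97.8 tilt 0.54 t 19.575 F [ 0.4  0.2 -3.7] w 27.6 gf 35.0
units [-0.031 -0.001  0.445] yaw 0.0004
```

```bash

python3 -m jog '{"translation":[[-0.03,0,0.1],[-0.03,0,0.23],[-0.03,0,0.35],[-0.03,0,0.43],[-0.03,0,0.445],[-0.03,0,0.445]],"yaw":[0,0,0,0,0,0],"jaw":[0.8,0.8,0.8,0.8,0.8,0.8]}'
python3 -c "
from h import *
where();fit();fit();togo(cw([0,0,.074]),-97.9)
im=ctrl.get_image('scene');cv2.imwrite('pics/f.png',cv2.resize(im['pixels'][170:290,230:390],None,fx=5,fy=5))"
```

```text
time: 20.32
position: [0.4678, -0.0471, 0.3322]
tool_rot: [3.134, -0.216, -0.0]
ft_force: [-0.2, -0.4, -2.2]
grip_width: 0.313
grip_force: 35.0
P u,v,z mm [-4.400e+01 -1.000e-01  1.682e+02] F [-0.2 -0.4 -2.2] t 20.325
tilt deg 24.7 h,dx mm [77.3 -0. ] cost 17.3 ncol 70
tilt deg 27.4 h,dx mm [77.5 -0.4] cost 16.2 ncol 69
grasp pt [ 0.4682 -0.0472  0.1689] heading -97.9 tilt 0.08 t 20.425 F [ 0.2 -0.3 -3.8] w 27.2 gf 35.0
units [ 0.062 -0.     0.199] yaw 0.0002
```

View pics/f.png

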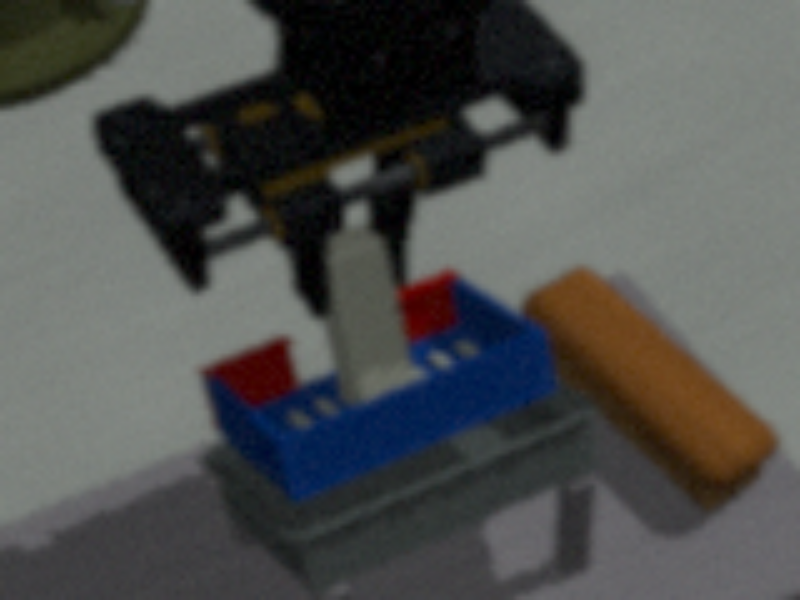

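```bash

python3 -m jog '{"translation":[[-0.025,0,0],[-0.025,0,0],[-0.012,0,0.025],[-0.002,0,0.05],[0.01,0,0.075],[0.022,0,0.1],[0.034,0,0.125],[0.034,0,0.125]],"yaw":[0,0,0,0,0,0,0,0],"jaw":[0.8,0.8,0.8,0.8,0.8,0.8,0.8,0.8]}' 25
python3 -c "
from h import *
where();fit();togo(cw([0,0,.074]),-97.9)"
```

```text
time: 21.48
position: [0.4771, -0.0485, 0.3103]
tool_rot: [-3.134, 0.216, -0.015]
ft_force: [4.5, -0.5, 9.6]
grip_width: 0.323
grip_force: 25.0
P u,v,z mm [-33.    0.  146.3] F [ 4.5 -0.5  9.6] t 21.475
tilt deg 28.7 h,dx mm [71.2 10. ] cost 16.7 ncol 69
grasp pt [ 0.4787 -0.0485  0.1463] heading -97.9 tilt 0.54 t 21.525 F [2.8 0.  9.5] w 27.9 gf 25.0
units [ 0.016 -0.     0.086] yaw 0.0001
```

```bash

python3 -m jog '{"translation":[[0.015,0,0],[0.025,0,0],[0.025,0,0]],"yaw":[0,0,0],"jaw":[0.8,0.8,0.8]}' 12
python3 -c "
from h import *
where()
im=ctrl.get_image('scene');im2=ctrl.get_image('top');cv2.imwrite('pics/g.png',np.vstack([cv2.resize(im['pixels'][200:280,240:360],None,fx=6,fy=6)]))
togo(cw([0,0,.074]),-97.9)"
```

```text
time: 21.9
position: [0.4812, -0.049, 0.3092]
tool_rot: [-3.134, 0.216, -0.01]
ft_force: [2.5, -0.1, 4.8]
grip_width: 0.321
grip_force: 12.0
P u,v,z mm [-2.940e+01  1.000e-01  1.452e+02] F [ 2.5 -0.1  4.8] t 21.9
grasp pt [ 0.4823 -0.049   0.1452] heading -97.9 tilt 0.38 t 22.0 F [2.6 0.  6.1] w 28.1 gf 12.0
units [-0.004 -0.     0.081] yaw 0.0001
```

View pics/g.png

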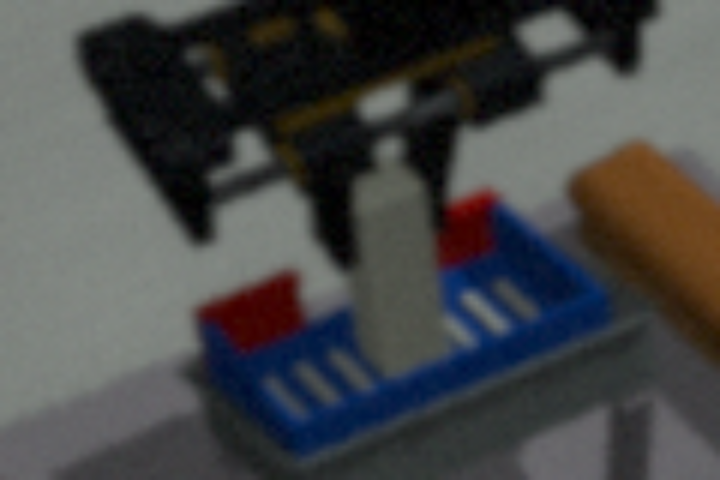

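The high side is in the pocket, but the tray is flatter than the slope and its low edge sits on the low rim. I'll shift it upslope about 10 mm and then lower it on an arc with a soft grip.

```bash

python3 -m jog '{"translation":[[0.02,0,0],[0.04,0,0],[0.055,0,0],[0.055,0,0],[0.055,0,0]],"yaw":[0,0,0,0,0],"jaw":[0.8,0.8,0.8,0.8,0.8]}' 7
python3 -c "
from h import *
where()
togo(cw([0,0,.074]),-97.9)"
```

```text
time: 22.62
position: [0.4891, -0.0499, 0.3067]
tool_rot: [-3.134, 0.215, 0.008]
ft_force: [-5.6, 1.1, 7.5]
grip_width: 0.319
grip_force: 7.0
P u,v,z mm [-2.330e+01  1.000e-01  1.427e+02] F [-5.6  1.1  7.5] t 22.625
grasp pt [ 0.4883 -0.0498  0.1427] heading -97.9 tilt 0.3 t 22.625 F [-5.6  1.1  7.5] w 27.7 gf 7.0
units [-0.044  0.     0.069] yaw 0.0002
```

```bash

python3 -m jog '{"translation":[[-0.02,0,0.01],[-0.03,0,0.02],[-0.04,0,0.035],[-0.048,0,0.05],[-0.055,0,0.062],[-0.055,0,0.062]],"yaw":[0,0,0,0,0,0],"jaw":[0.8,0.8,0.8,0.8,0.8,0.8]}' 7
python3 -c "
from h import *
where()
togo(cw([0,0,.074]),-97.9)
im=ctrl.get_image('scene')
m=mask(im);hsv=cv2.cvtColor(im['pixels'],cv2.COLOR_BGR2HSV)
red=m&((hsv[...,0]<5)|(hsv[...,0]>172));r=red[210:270,260:345]
ys,xs=np.where(r);print('red top rows by half',[(x.min()+260,x.max()+260,y.min()+210,y.max()+210) for x,y in ((xs[xs<35],ys[xs<35]),(xs[xs>=35],ys[xs>=35])) if len(x)])
b=np.array([[x,y,.03] for x in(-.045,.045) for y in(.065,.022,-.022,-.065)]);print('pred rim corners',proj(im,C[1]+b@C[0].T).round(0).tolist())
blue=m[200:300,250:360]&~red[...,:1].any();ys,xs=np.where(blue);print(xs.min()+250,xs.max()+250,ys.max()+200)
"
```

```text
time: 23.38
position: [0.4816, -0.049, 0.2969]
tool_rot: [-3.134, 0.216, -0.012]
ft_force: [4.0, -0.7, 7.9]
grip_width: 0.317
grip_force: 7.0
P u,v,z mm [-2.890e+01  1.000e-01  1.329e+02] F [ 4.  -0.7  7.9] t 23.375
grasp pt [ 0.4828 -0.049   0.1329] heading -97.9 tilt 0.44 t 23.375 F [ 4.  -0.7  7.9] w 27.6 gf 7.0
units [-0.006 -0.     0.019] yaw 0.0001
red top rows by half [(np.int64(274), np.int64(289), np.int64(246), np.int64(257)), (np.int64(314), np.int64(322), np.int64(233), np.int64(243))]
pred rim corners [[324.0, 239.0], [308.0, 245.0], [291.0, 252.0], [274.0, 259.0], [342.0, 250.0], [325.0, 257.0], [308.0, 265.0], [290.0, 273.0]]Traceback (most recent call last):
  File "<string>", line 10, in <module>
    blue=m[200:300,250:360]&~red[...,:1].any();ys,xs=np.where(blue);print(xs.min()+250,xs.max()+250,ys.max()+200)
                                                                          ~~~~~~^^
    return umr_minimum(a, axis, None, out, keepdims, initial, where)
ValueError: zero-size array to reduction operation minimum which has no identity
```

```bash
cat >> h.py <<'E'
def redtop():
    im=ctrl.get_image('scene');hsv=cv2.cvtColor(im['pixels'],cv2.COLOR_BGR2HSV)
    red=mask(im)&((hsv[...,0]<5)|(hsv[...,0]>172))
    f=lambda c:(lambda w:int(w.min())+215 if len(w) else -1)(np.where(red[215:275,c])[0])
    print("red top rows",[(c,f(c)) for c in(277,281,285,289,314,318,322)],"home",[(c,round(259-(c-274)*.4,0)) for c in(277,281,285,289,314,318,322)])
E
python3 -c "
from h import *
redtop()"
python3 -m jog '{"translation":[[0.02,0,-0.01],[0.035,0,-0.01],[0.035,0,-0.01]],"yaw":[0,0,0],"jaw":[0.8,0.8,0.8]}' 7
python3 -c "
from h import *
where();redtop()"
python3 -m jog '{"translation":[[0,0,0],[0,0,0],[0,0,0]],"yaw":[0,0,0],"jaw":[0.8,0.8,0.8]}' 3
python3 -c "
from h import *
where();redtop()"
```

```text
red top rows [(277, 251), (281, 249), (285, 247), (289, 247), (314, 234), (318, 233), (322, 233)] home [(277, 258.0), (281, 256.0), (285, 255.0), (289, 253.0), (314, 243.0), (318, 241.0), (322, 240.0)]
time: 23.85
position: [0.4852, -0.0494, 0.2962]
tool_rot: [-3.134, 0.216, 0.008]
ft_force: [-5.4, 1.5, 8.3]
grip_width: 0.322
grip_force: 7.0
P u,v,z mm [-2.730e+01  1.000e-01  1.322e+02] F [-5.4  1.5  8.3] t 23.85
red top rows [(277, 250), (281, 249), (285, 247), (289, 247), (314, -1), (318, 233), (322, 233)] home [(277, 258.0), (281, 256.0), (285, 255.0), (289, 253.0), (314, 243.0), (318, 241.0), (322, 240.0)]
time: 24.28
position: [0.4856, -0.0495, 0.2958]
tool_rot: [-3.134, 0.216, 0.004]
ft_force: [-4.0, 1.9, 0.3]
grip_width: 0.325
grip_force: 3.0
P u,v,z mm [-2.650e+01  1.000e-01  1.318e+02] F [-4.   1.9  0.3] t 24.275
red top rows [(277, 251), (281, 249), (285, 247), (289, 247), (314, -1), (318, 233), (322, 233)] home [(277, 258.0), (281, 256.0), (285, 255.0), (289, 253.0), (314, 243.0), (318, 241.0), (322, 240.0)]
```

```bash

python3 -m jog '{"translation":[[0,0,0],[0,0,0],[0,0,-0.06],[0,0,-0.13],[0,0,-0.17],[0,0,-0.17]],"yaw":[0,0,0,0,0,0],"jaw":[0.8,0.8,0.8,0.8,0.8,0.8]}' 30
python3 -c "
from h import *
where();b=fit();b=fit()
s,R,P=tool();G=P+R@[0,0,.164];r,q=pts(*b,G);print('bottom edges low/high in cradle mm',((q-C[1])@C[0]*1e3).round(1)[[0,4]])"
```

```text
time: 25.08
position: [0.4867, -0.0501, 0.3319]
tool_rot: [-3.134, 0.216, -0.005]
ft_force: [-0.4, 0.3, -3.5]
grip_width: 0.323
grip_force: 30.0
P u,v,z mm [-24.3  -0.4 167.9] F [-0.4  0.3 -3.5] t 25.075
tilt deg 11.4 h,dx mm [65.5 -4.5] cost 18.4 ncol 71
tilt deg 11.5 h,dx mm [65.8 -4.2] cost 15.1 ncol 71
bottom edges low/high in cradle mm [[-33.8 -65.3  51.1]
 [ 53.8 -65.3  30.1]]
```

Tilt is 11.5°. The earlier low-rim contact suggests the true cradle sits about 3 mm further upslope than my estimate. I'll insert high edge first with a corrected offset, then let the low side down with minimal grip.

```bash

python3 -m jog '{"translation":[[0.025,0,0.03],[0.025,0,0.07],[0.025,0,0.105],[0.025,0,0.13],[0.025,0,0.13]],"yaw":[0,0,0,0,0],"jaw":[0.8,0.8,0.8,0.8,0.8]}' 25
python3 -c "
from h import *
where();redtop()"
```

```text
time: 25.8
position: [0.4883, -0.05, 0.3032]
tool_rot: [-3.133, 0.216, 0.018]
ft_force: [-13.9, 2.0, 6.9]
grip_width: 0.32
grip_force: 25.0
P u,v,z mm [-25.2  -0.  139.2] F [-13.9   2.    6.9] t 25.8
red top rows [(277, 252), (281, 251), (285, 249), (289, 248), (314, 242), (318, 235), (322, 234)] home [(277, 258.0), (281, 256.0), (285, 255.0), (289, 253.0), (314, 243.0), (318, 241.0), (322, 240.0)]
```

```bash

python3 -m jog '{"translation":[[-0.015,0,0],[-0.02,0,0],[-0.02,0,0]],"yaw":[0,0,0],"jaw":[0.8,0.8,0.8]}' 12
python3 -c "
from h import *
where();redtop()"
python3 -m jog '{"translation":[[0,0,0],[0,0,0.01],[-0.005,0,0.02],[-0.01,0,0.03],[-0.01,0,0.03]],"yaw":[0,0,0,0,0],"jaw":[0.8,0.8,0.8,0.8,0.8]}' 3
python3 -c "
from h import *
where();redtop()"
```

```text
time: 26.22
position: [0.4867, -0.0497, 0.3037]
tool_rot: [3.134, -0.216, -0.004]
ft_force: [-3.4, 0.8, -5.1]
grip_width: 0.325
grip_force: 12.0
P u,v,z mm [-25.4  -0.  139.7] F [-3.4  0.8 -5.1] t 26.225
red top rows [(277, 252), (281, 250), (285, 249), (289, 247), (314, 241), (318, 235), (322, 234)] home [(277, 258.0), (281, 256.0), (285, 255.0), (289, 253.0), (314, 243.0), (318, 241.0), (322, 240.0)]
time: 26.9
position: [0.4855, -0.0495, 0.2985]
tool_rot: [-3.134, 0.215, -0.003]
ft_force: [0.7, 0.9, -2.0]
grip_width: 0.318
grip_force: 3.0
P u,v,z mm [-25.8   0.  134.5] F [ 0.7  0.9 -2. ] t 26.9
red top rows [(277, 254), (281, 252), (285, 252), (289, 249), (314, 242), (318, 237), (322, 235)] home [(277, 258.0), (281, 256.0), (285, 255.0), (289, 253.0), (314, 243.0), (318, 241.0), (322, 240.0)]
```

The low side is coming down. I'll continue.

```bash

python3 -m jog '{"translation":[[-0.004,0,0.01],[-0.008,0,0.02],[-0.012,0,0.03],[-0.016,0,0.04],[-0.016,0,0.04]],"yaw":[0,0,0,0,0],"jaw":[0.8,0.8,0.8,0.8,0.8]}' 3
python3 -c "
from h import *
where();redtop()"
python3 -m jog '{"translation":[[-0.008,0,0.01],[-0.016,0,0.02],[-0.024,0,0.03],[-0.024,0,0.03]],"yaw":[0,0,0,0],"jaw":[0.8,0.8,0.8,0.8]}' 3
python3 -c "
from h import *
where();redtop()"
```

```text
time: 27.58
position: [0.4819, -0.0491, 0.2903]
tool_rot: [-3.134, 0.216, 0.0]
ft_force: [0.1, 1.6, -2.6]
grip_width: 0.328
grip_force: 3.0
P u,v,z mm [-29.8  -0.  126.3] F [ 0.1  1.6 -2.6] t 27.575
red top rows [(277, 255), (281, 253), (285, 252), (289, 250), (314, 239), (318, 238), (322, 242)] home [(277, 258.0), (281, 256.0), (285, 255.0), (289, 253.0), (314, 243.0), (318, 241.0), (322, 240.0)]
time: 28.12
position: [0.478, -0.0486, 0.2855]
tool_rot: [-3.134, 0.216, -0.005]
ft_force: [4.2, 1.2, 3.6]
grip_width: 0.32
grip_force: 3.0
P u,v,z mm [-33.2   0.  121.5] F [4.2 1.2 3.6] t 28.125
red top rows [(277, 255), (281, 254), (285, 252), (289, 252), (314, 239), (318, 238), (322, 243)] home [(277, 258.0), (281, 256.0), (285, 255.0), (289, 253.0), (314, 243.0), (318, 241.0), (322, 240.0)]
```

```bash

python3 -m jog '{"translation":[[0,0,0],[0,0,0],[0,0,0]],"yaw":[0,0,0],"jaw":[0.6,0.4,0.3]}'
python3 -c "
from h import *
where();redtop()"
python3 -m jog '{"translation":[[0,0,-0.1],[0,0,-0.35],[0,0,-0.6],[0,0,-0.9],[-0.1,0,-0.9]],"yaw":[0,0,0,0,0],"jaw":[0.2,0,0,0,0]}'
cat >> h.py <<'E'
def seat():
    """fit tray pose in cradle from visible colour mask in scene view via IoU of modelled rim-top quad + outline"""
    im=ctrl.get_image('scene');hsv=cv2.cvtColor(im['pixels'],cv2.COLOR_BGR2HSV)
    m=mask(im)[215:285,262:352];red=m&((hsv[215:285,262:352,0]<5)|(hsv[215:285,262:352,0]>172))
    for r in range(12,60): print(r+215,''.join('R' if red[r,c] else 'b' if m[r,c] else '.' for c in range(m.shape[1])))
    b=np.array([[x,y,.03] for x in(-.045,.045) for y in(.065,.022,-.022,-.065)]);print('home rim px',(proj(im,C[1]+b@C[0].T)-[262,0]).round(1).tolist())
    print('home post px',(proj(im,cw([0,0,.085]))-[0,0]).round(1))
E
python3 -c "
from h import *
where();redtop();seat()"
```

```text
time: 28.55
position: [0.4767, -0.0487, 0.284]
tool_rot: [3.134, -0.216, -0.003]
ft_force: [-0.2, -0.7, 0.5]
grip_width: 0.545
grip_force: 0.0
P u,v,z mm [-35.3  -0.4 120. ] F [-0.2 -0.7  0.5] t 28.55
red top rows [(277, 258), (281, 256), (285, 255), (289, 253), (314, 243), (318, 241), (322, 240)] home [(277, 258.0), (281, 256.0), (285, 255.0), (289, 253.0), (314, 243.0), (318, 241.0), (322, 240.0)]
time: 29.22
position: [0.4586, -0.0462, 0.4693]
tool_rot: [-3.133, 0.217, -0.014]
ft_force: [0.3, -0.1, -0.5]
grip_width: 0.993
grip_force: 0.0
P u,v,z mm [-5.180e+01 -2.000e-01  3.053e+02] F [ 0.3 -0.1 -0.5] t 29.225
red top rows [(277, 258), (281, 256), (285, 254), (289, 253), (314, 242), (318, 241), (322, 239)] home [(277, 258.0), (281, 256.0), (285, 255.0), (289, 253.0), (314, 243.0), (318, 241.0), (322, 240.0)]
227 ..........................................................................................
228 ..........................................................................................
229 ...................................................................................
[... 3744 characters left out ...]
bbb...bbbbbbbbbbb..............................................
270 .....................bbbbbbbbbbbbbbbbbbbbb................................................
271 ......................bbbbbbbbbbbbbbbbbb..................................................
272 .......................bbbbbbbbbbbbbb.....................................................
273 .........................bbbbbbbbbb.......................................................
274 ..........................bbbbbbb.........................................................
home rim px [[61.6, 238.9], [45.8, 245.4], [29.1, 252.3], [12.4, 259.2], [80.1, 250.3], [63.3, 257.5], [45.6, 265.1], [27.8, 272.7]]
home post px [[302.2 232.9]]
```

After release the low side dropped the last few millimetres. The tray outline, with red on the low side, now matches the seated model to about 1 px at all four rim corners, and the gripper is clear. Handing in.

```bash
python3 -c "
from bench import ctrl
print(ctrl.close_job())"
```

```text
the job is handed in; nothing more can be done
None
```

I lifted the tray out, turned it half round and set it back in the cradle with the red notch at the spout; in the last image its outline matched the seated position to about 1 px. The low side dropped the last few millimetres when I let go. I handed the job in at about 29 s and got no verdict back.

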